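Release the ratchet clamp, unload the blanks and shut the hood

ROBOT

A 6-joint arm with a two-finger parallel gripper is mounted at the origin on the work surface. World frame = base frame: x ahead of the robot, y to its left, z up, the work surface at z = 0. Lengths are in m, angles in rad, forces in N, time in s.
With the tool pointing down it reaches from about 0.325 to 0.775 m from the base axis. Payload 5.5 kg.
Tool frame: the origin (TCP) lies between the finger pads; the fingertips stand 8 mm ahead of it and the grasp point (between the pads) lies 11 mm behind it (tcp_to_tips is the distance from the TCP to the fingertips, in m); z points along the fingers, y is the line along which they close (so a half turn about z gives the same grasp; the last joint's range is limited). The gripper opens to 88 mm and grips with 3 to 60 N. Pads are 20 mm wide; open, the fingers measure 115 mm over their backs; the gripper's body (75 mm by 178 mm) begins 61 mm behind the grasp point.
Start: joints at [-1.318, 0.091, 1.231, -0, 1.82, -0.057], TCP at [0.183, -0.571, 0.231] pointing down, gripper open.
Joint ranges: [-2.87, 2.87], [-0.86, 2.18], [0.17, 2.46], [-1.51, 4.65], [0.06, 2.69], [-2.65, 2.65]. Speed limits (rad/s): [2.57, 2.57, 3.01, 3.14, 3.14, 3.14].

INTERFACE

Orientations are given as a unit quaternion [w, x, y, z].
In Python, from bench import * gives the robot as it stands. Calls block until the motion is done:
- move_to(position, orientation): joint-space move of the TCP to a pose.
- move_l(position, speed=0.15, orientation=None): straight line of the TCP; orientation=None keeps the orientation; speed is the mean speed in m/s.
- movej(angles): joint-space move.
- gripper_open() and close(): open the fingers fully, or close them until they stop; the grip force is fixed at half the most.
- hold(seconds).
- inverse_kinematics(position, orientation): joint angles nearest the present ones, or None.
- state(): the state.
- get_image(name): name is "scene" or "top"; returns a dict with "frame" (400x640x3 uint8, blue, green, red), "depth" (400x640 float32, m along the optical axis (not along the pixel's ray), 0 where there is no reading), "camera_matrix" (3x3 intrinsics, pixels), "view" (4x4, takes a point from world to camera coordinates). Camera axes: x right, y up, looking along -z (the intrinsics and any distortion apply to the point x, -y, -z); pixel columns grow to the right and rows downward; lengths in m; the calibration is good to about 2 mm. A picture is of the moment at which its call begins.
A pose or a line that the arm cannot do raises IKError and nothing moves.
- job_done(): hands the job in; it is judged then, once.
The state is a dict: "time": time; "joint_pos": joint angles; "dq": joint speeds; "joint_torque": joint torques, N m; "ee_pos": TCP position; "ee_rot": TCP orientation; "ft_force": force on the tool from outside, world axes, zero at the start; "moment": the same for the moment, N m; "finger_gap": finger opening in m; "finger_force": force on a finger pad.
Only numpy, scipy, OpenCV 4.12 (cv2) and the standard library are available. Lean on these libraries where they do the work, as an engineer would, in place of code of your own. Each camera call takes 0.05 s, during which the arm holds its last target. There are 200 camera calls.

TASK

Flick the yellow pawl off the ratchet wheel and ease the crank drum gently back (clockwise from above) to its stop, so that the jaw lets go of the wooden blanks. Lay all the blanks in the grey tray and leave the clamp safe: drum still fully back, pawl flicked onto its wheel again, and the empty bed covered by the clear hood, pushed shut until its latch clicks. Leave the sanding block and the tape measure beside it where they lie.

Things in the scene. Friction and masses are not known exactly. Their poses are not given: they have to be found in the camera images.
- fixture: The ratchet clamp, bolted to the bench: steel base with a plywood bed, blue fixed fence, blue moving jaw, red crank drum with a ratchet wheel, yellow pawl, clear sliding hood. Origin: on the bench top under the bed's middle; x runs along the clamping direction, away from the robot, y along the row of blanks to the left, z up. Fence face at x = -55 mm, fence top at z = 60 mm.
- bed_mid (a point): Middle of the bed's upper face, 20 mm above the bench. The bed is 110 mm (fixture x) by 230 mm (y). Two hood rails 12 mm wide run beside it at y = -135 and +135 mm, tops 24 mm above the bench, from x = -90 to 270 mm. The drum's axis is at fixture x = 20, y = -250 mm.
- jaw_toe (a point): Tip of the yellow toe on top of the blue jaw, at its middle: x = 44 mm in the fixture when clamped, 84 mm when open. The toe is 230 mm wide (y), from 69 to 79 mm above the bench; when clamped it overhangs the far ends of the blanks by 11 mm, so they cannot be lifted until the jaw is drawn back. The jaw's upright face is 12 mm behind the tip.
- drum (a joint): Angle of the crank drum about its upright axis: 0 as wound (clamped), grows CLOCKWISE seen from above as it is eased back, to its stop at 2.094 (120 degrees), where the jaw is fully open. A brake (0.12 N m of friction) holds it wherever it is left; it does not run by itself. With the pawl on the wheel it can be eased back by the play of about 0.04 only.
- drum_axis (a point): Point on the drum's upright axis, at the height of the middle of the crank knob (112 mm above the bench). Fixed to the fixture.
- crank_grip (a point): Middle of the black crank knob: upright cylinder 25 mm across, 52 mm tall (86 to 138 mm above the bench), free to spin on its pin, 65 mm from the drum axis on a flat steel crank arm (top 84 mm above the bench). Moves with the drum; at drum 0 it lies 45 degrees clockwise of the fixture's x axis, beyond and to the right of the drum axis.
- pawl (a joint): Angle of the yellow pawl about its upright pivot (fixture x = -33, y = -195 mm): 0 = nose between the teeth of the wheel, holding it; 0.5 = fully off. An over-centre spring snaps it to the nearer end (centre 0.25) and keeps it there; 4 to 10 N sideways on the tab flicks it over.
- pawl_tab (a point): On the axis of the pawl's upright yellow tab, 66 mm above the bench: a post 14 mm across, its top 80 mm above the bench, rising from the pawl's arm (top 46 mm above the bench), 46 mm from the pivot on the robot's side. Pushed 23 mm along the fixture's +y (left, towards the bed) it swings the pawl off the wheel; pushed back along -y it swings it on again.
- jaw (a joint): How far the jaw is drawn back (m): 0 clamped, 0.040 fully open. Geared to the drum, 19 mm per rad; not to be moved by hand.
- hood (a joint): How far the clear hood is open (m): 0 fully shut, 0.18 fully open. It slides along the fixture's x on the rails and shuts towards the robot (-x). Friction 1.5 N, plus about 6 N over the latch in the last 35 mm.
- hood_handle (a point): Middle of the red handle standing on the hood near its front edge: upright block 14 mm (fixture x) by 90 mm (y), from 93 to 127 mm above the bench. Rides with the hood, a hollow clear cover 275 mm wide (y) and 160 mm long (25 mm ahead of the handle, the rest behind it), top face 93 mm above the bench, rims 96 mm.
- latch (a joint): Angle of the sprung brass latch tongue beside the left rail (fixture x = -10 to -55, y = 153 mm, up to 45 mm high): 0 = up. A steel pin on the hood's left side presses it down to about 0.2 in the last 35 mm of shutting; within 2 mm of shut it snaps up to 0 behind the pin with a click and the hood cannot slide open again.
- tray: Loose grey plastic tray, 260 (x) by 160 (y) by 26 mm high, walls 5 mm and floor 5 mm thick, 0.9 kg. Origin: centre of its underside; x along its long side, z up. It stands on the bench to the left of the clamp.
- blank1: A wooden blank, 110 (x, long) by 28 (y) by 45 mm (z), about 80 g; origin at its centre. It begins on the bed, standing on its 28 mm edge, its length along the fixture's x, about 30 mm from its neighbour's place. Two to four of the four are present.
- blank2: A wooden blank, 110 (x, long) by 28 (y) by 45 mm (z), about 80 g; origin at its centre. It begins on the bed, standing on its 28 mm edge, its length along the fixture's x, about 30 mm from its neighbour's place. Two to four of the four are present.
- blank3: A wooden blank, 110 (x, long) by 28 (y) by 45 mm (z), about 80 g; origin at its centre. It begins on the bed, standing on its 28 mm edge, its length along the fixture's x, about 30 mm from its neighbour's place. Two to four of the four are present.
- blank4: A wooden blank, 110 (x, long) by 28 (y) by 45 mm (z), about 80 g; origin at its centre. It begins on the bed, standing on its 28 mm edge, its length along the fixture's x, about 30 mm from its neighbour's place. Two to four of the four are present.
- sander: Bystander, to be left alone: cork sanding block, 110 x 65 x 40 mm, right of the clamp; origin at the centre of its underside.
- tape: Bystander, to be left alone: yellow and black tape measure, 75 x 70 x 40 mm, right of the clamp; origin at the centre of its underside.
Not all that is in view belongs to the job. What is shaped like the blank4 but purple or red is not meant.

How it is judged:
On the way, in this order (a step that is already met when the one before it is completed fails the run):
1. the pawl is flicked off the ratchet wheel (value of joint pawl above 0.4 rad), for 0.2 s.
2. the drum is eased back to its stop (value of joint drum above 1.95 rad and value of joint pawl above 0.4 rad), for 0.2 s.
3. all blanks lie in the tray (x of blank1 in the frame of tray between -0.125 and 0.125 m and y of blank1 in the frame of tray between -0.075 and 0.075 m and z of blank1 in the frame of tray between 0.005 and 0.075 m and linear speed of each of blank1, blank2, blank3, blank4 below 0.05 m/s and x of blank2 in the frame of tray between -0.125 and 0.125 m and y of blank2 in the frame of tray between -0.075 and 0.075 m and z of blank2 in the frame of tray between 0.005 and 0.075 m and x of blank3 in the frame of tray between -0.125 and 0.125 m and y of blank3 in the frame of tray between -0.075 and 0.075 m and z of blank3 in the frame of tray between 0.005 and 0.075 m and x of blank4 in the frame of tray between -0.125 and 0.125 m and y of blank4 in the frame of tray between -0.075 and 0.075 m and z of blank4 in the frame of tray between 0.005 and 0.075 m), for 0.3 s.
4. the pawl is back on the wheel and the hood is shut and latched (value of joint pawl below 0.15 rad and value of joint hood below 0.006 m and value of joint latch below 0.06 rad), for 0.2 s.
At the end, for the whole second after the job is handed in: Every blank present lies at rest inside the tray (centre within its walls, less than 75 mm above its underside); drum back at its stop (at least 1.9 of 2.094 rad), pawl on the wheel (under 0.15 rad), hood shut within 6 mm with the latch tongue up again (all of step 3 and all of step 4 and value of joint drum above 1.9 rad); the robot touches nothing.
It fails at once if the drum is let fly back (over 4 rad/s) (velocity of joint drum above 4 rad/s).
It fails at once if a bystander is shifted by over 60 mm (distance of any of sander, tape from where it was at the start of the episode above 0.06 m).
Of blank1, blank2, blank3, blank4 only 2 to 4 are there at a start; the rules pass over those that are not, and their reading is None.
At some moment in a run one of tray may be knocked a few centimetres aside while the robot is not near it.
Once in a run the grip may slacken for a moment while it holds something.
It also fails if it takes over 210 s, if anything falls off the work surface, if the arm or the gripper's body presses on something with over 40 N, if the wrist force passes 120 N, or if a joint passes its speed limit or range.

## Working session

There is one attempt and no reset: what is moved stays moved. The work goes in short steps, each a Python script; the robot and the scene stay as the last script left them, time stands still between calls to the robot, and variables do not carry over. Pictures are saved under pics/ and viewed, at most 14 in all, crops included, and the job is handed in when it is done.

```bash
ls; mkdir -p pics
python3 - <<'E'
from bench import *
import cv2,numpy as np
for n in("scene","top"):
    d=get_image(n); cv2.imwrite(f"pics/{n}0.png",d["frame"]); np.savez(f"{n}0.npz",**d)
    print(n,d["camera_matrix"].tolist(),np.round(d["view"],3).tolist(),[k for k in d])
s=state();print(s)
E
```

```text
pics
scene [[417.0429294989858, 0.0, 321.9160239121042], [0.0, 417.0429294989858, 200.13344355510543], [0.0, 0.0, 1.0]] [[0.873, 0.488, -0.007, -0.414], [-0.396, 0.717, 0.573, 0.095], [0.285, -0.497, 0.819, -1.61], [0.0, 0.0, 0.0, 1.0]] ['frame', 'depth', 'camera_matrix', 'view']
top [[362.364725659291, 0.0, 322.9394407114125], [0.0, 362.364725659291, 200.87465147746752], [0.0, 0.0, 1.0]] [[0.001, -1.0, -0.011, 0.031], [0.986, -0.001, 0.167, -0.483], [-0.167, -0.011, 0.986, -1.016], [0.0, 0.0, 0.0, 1.0]] ['frame', 'depth', 'camera_matrix', 'view']
{'time': 0.1, 'joint_pos': array([-1.31770414e+00,  9.17835406e-02,  1.23175264e+00,  1.68151792e-05,
        1.81983485e+00, -5.66812208e-02]), 'dq': array([ 0.00154665, -0.00041456, -0.00175634,  0.00125091,  0.00215503,
        0.00067338]), 'joint_torque': array([ 3.60323982e-03, -4.47855699e+01, -4.07569206e+01,  7.02240667e-02,
        2.84941663e-02, -1.19160118e-04]), 'ee_pos': array([ 0.18285449, -0.57118354,  0.22962722]), 'ee_rot': array([-8.85705316e-04,  9.88028306e-01,  1.54270141e-01, -7.90723144e-05]), 'ft_force': array([-0.23082009,  0.71445783, -0.78045287]), 'moment': array([0.01860909, 0.02585029, 0.00355554]), 'finger_force': 0.0, 'finger_gap': 0.08805185478347251}
```

View pics/scene0.png

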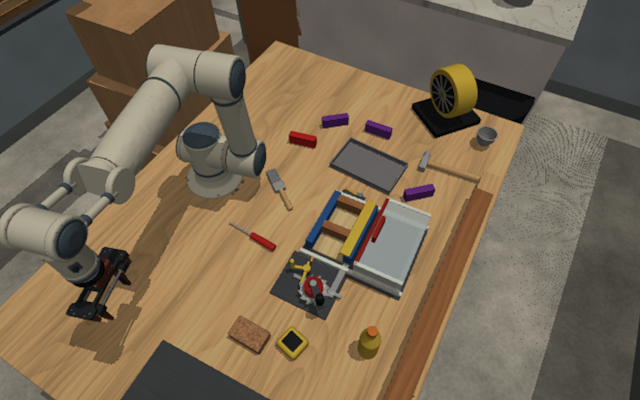

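View pics/top0.png

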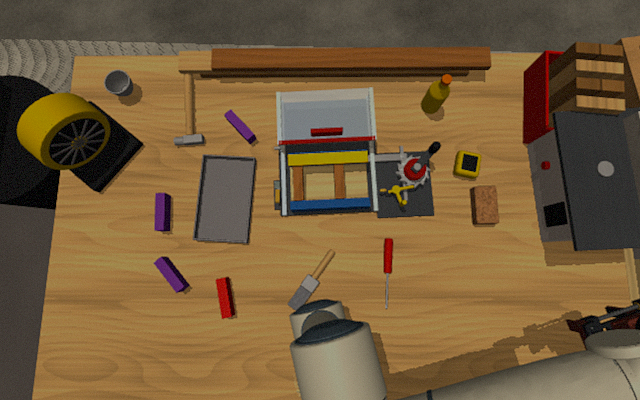

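```bash
cat > vis.py <<'E'
import numpy as np,cv2
def ray(d,uv):
    K=d["camera_matrix"];V=d["view"];R=V[:3,:3];t=V[:3,3]
    p=np.linalg.inv(K)@np.array([uv[0],uv[1],1.]); c=np.array([p[0],-p[1],-p[2]])
    return -R.T@t, R.T@c
def onz(d,uv,z):
    o,r=ray(d,uv); return o+r*(z-o[2])/r[2]
def proj(d,P):
    P=np.atleast_2d(P);V=d["view"];c=P@V[:3,:3].T+V[:3,3]; q=(c*[1,-1,-1])@d["camera_matrix"].T
    return q[:,:2]/q[:,2:]
def cloud(d):
    K=d["camera_matrix"];V=d["view"];v,u=np.mgrid[:400,:640]; z=d["depth"]
    c=np.stack([(u-K[0,2])/K[0,0]*z,-(v-K[1,2])/K[1,1]*z,-z],-1)
    return (c-V[:3,3])@V[:3,:3]
def tri(d1,a,d2,b):
    o1,r1=ray(d1,a);o2,r2=ray(d2,b)
    s=np.linalg.lstsq(np.stack([r1,-r2],1),o2-o1,rcond=None)[0]
    p,q=o1+s[0]*r1,o2+s[1]*r2
    return (p+q)/2,np.linalg.norm(p-q)
def hsv(d,lo,hi,box=None):
    m=cv2.inRange(cv2.cvtColor(d["frame"],cv2.COLOR_BGR2HSV),np.array(lo),np.array(hi))
    if box: 
        k=np.zeros_like(m);x0,y0,x1,y1=box;k[y0:y1,x0:x1]=255;m&=k
    return m
E
python3 - <<'E'
import cv2,numpy as np
from vis import *
t=np.load("top0.npz");s=np.load("scene0.npz")
a=cv2.resize(t["frame"][80:230,180:445],None,fx=3,fy=3,interpolation=cv2.INTER_CUBIC)
b=cv2.resize(s["frame"][130:330,255:445],None,fx=3,fy=3,interpolation=cv2.INTER_CUBIC)
cv2.imwrite("pics/tc.png",a);cv2.imwrite("pics/sc.png",b)
for n,d in(("t",t),("s",s)):
    box=(260,80,440,230) if n=="t" else (270,180,440,330)
    for c,lo,hi in(("blue",(100,120,60),(125,255,255)),("yel",(22,120,80),(34,255,255)),("red",(0,150,80),(6,255,255))):
        m=hsv(d,lo,hi,box); cs,_=cv2.findContours(m,0,2)
        for k in cs:
            if cv2.contourArea(k)>15:
                r=cv2.minAreaRect(k);P=cloud(d)[cv2.drawContours(np.zeros_like(m),[k],-1,255,-1)>0]
                print(n,c,np.round(r[0],1),np.round(r[1],1),round(r[2],1),np.round(cv2.boxPoints(r)).tolist(),np.round(np.median(P,0),3))
E
```

```text
t blue [329.9 203.3] [ 9.1 80.2] 87.3 [[290.0, 201.0], [370.0, 197.0], [370.0, 206.0], [290.0, 210.0]] [0.471 0.01  0.061]
t yel [399.5 190.8] [21.7 21.4] 23.6 [[385.0, 196.0], [394.0, 177.0], [414.0, 185.0], [405.0, 205.0]] [ 0.514 -0.19   0.044]
t yel [327.5 157.9] [11.6 79.6] 87.3 [[287.0, 154.0], [367.0, 150.0], [368.0, 162.0], [288.0, 166.0]] [0.601 0.019 0.08 ]
t yel [434.   89.5] [19. 10.] 90.0 [[429.0, 80.0], [439.0, 80.0], [439.0, 99.0], [429.0, 99.0]] [ 0.788 -0.287  0.118]
t red [414.5 168.5] [19. 21.] 90.0 [[404.0, 159.0], [425.0, 159.0], [425.0, 178.0], [404.0, 178.0]] [ 0.566 -0.224  0.075]
t red [326.5 140.1] [ 3.9 95.3] 87.2 [[279.0, 141.0], [374.0, 136.0], [374.0, 140.0], [279.0, 144.0]] [0.649 0.022 0.097]
t red [326.5 130. ] [ 4. 31.] 90.0 [[311.0, 128.0], [342.0, 128.0], [342.0, 132.0], [311.0, 132.0]] [0.667 0.022 0.128]
s blue [363.5 232.2] [ 2.8 59.1] 27.5 [[349.0, 258.0], [376.0, 205.0], [378.0, 207.0], [351.0, 259.0]] [0.626 0.011 0.066]
s blue [323.3 216.7] [ 7.3 58.5] 30.7 [[305.0, 240.0], [335.0, 190.0], [341.0, 193.0], [311.0, 244.0]] [0.476 0.005 0.059]
s yel [301.6 266.6] [25.7 18.5] 59.0 [[287.0, 260.0], [303.0, 251.0], [316.0, 273.0], [300.0, 282.0]] [ 0.512 -0.192  0.043]
s yel [357.7 227.6] [10.6 59.7] 28.1 [[339.0, 251.0], [367.0, 199.0], [376.0, 204.0], [348.0, 256.0]] [0.604 0.008 0.079]
s red [313.  285.9] [19.5 18.9] 66.0 [[300.0, 281.0], [318.0, 273.0], [326.0, 291.0], [308.0, 299.0]] [ 0.572 -0.234  0.074]
s red [272.5 246. ] [5. 8.] 0.0 [[270.0, 250.0], [270.0, 242.0], [275.0, 242.0], [275.0, 250.0]] [ 0.371 -0.16   0.022]
s red [378.7 227.1] [ 4.  23.7] 26.6 [[372.0, 237.0], [382.0, 216.0], [386.0, 217.0], [375.0, 239.0]] [0.671 0.019 0.126]
s red [371.6 229.3] [ 3.1 68.9] 26.6 [[355.0, 259.0], [386.0, 198.0], [388.0, 199.0], [358.0, 261.0]] [0.65  0.014 0.096]
```

View pics/tc.png

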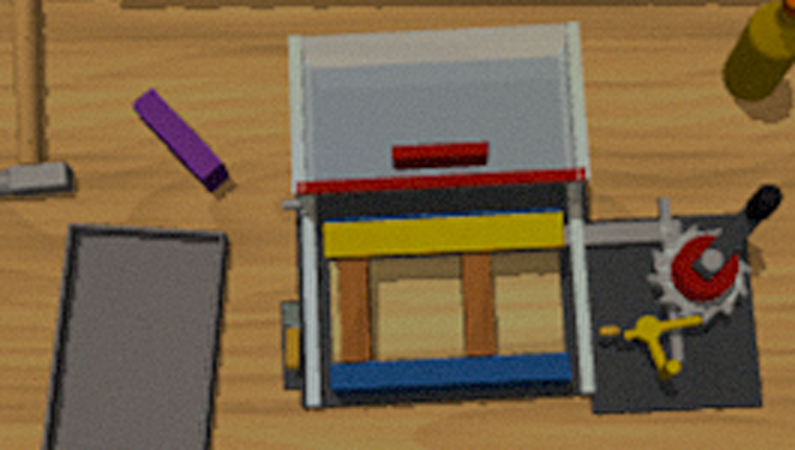

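View pics/sc.png

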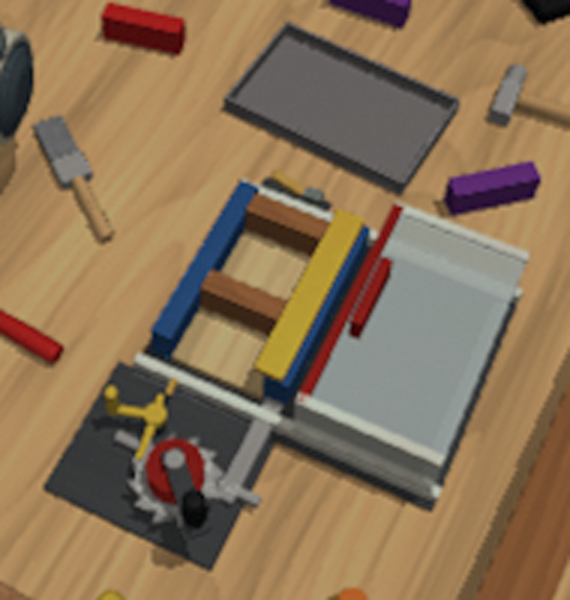

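Two blanks (top view crop: brown bars at about x 297 and 340 px), the tray at the left (194–256, 155–243), hood open, crank at the right (433,148), pawl tab near (404,202).

Run:
```python
import cv2,numpy as np
from vis import *
t=np.load("top0.npz");s=np.load("scene0.npz")
print("cams",[np.round(ray(d,(320,200))[0],3) for d in(t,s)])
def rect(d,m,z,tol,name):
    C=cloud(d);k=(m>0)&(abs(C[...,2]-z)<tol); k=cv2.morphologyEx(k.astype(np.uint8),cv2.MORPH_OPEN,np.ones((2,2)))
    n,l,st,_=cv2.connectedComponentsWithStats(k)
    for i in range(1,n):
        if st[i,4]<40: continue
        v,u=np.nonzero(l==i); P=np.array([onz(d,(a,b),z) for a,b in zip(u,v)])[:,:2]
        r=cv2.minAreaRect((P*1000).astype(np.float32)); zz=np.median(C[l==i][:,2])
        print(name,"c",np.round(r[0],1),"size",np.round(r[1],1),"ang",round(r[2],2),"z",round(zz*1000,1),"n",st[i,4],"px",u.mean().round(),v.mean().round())
for n,d,b in(("T",t,(260,80,445,230)),("S",s,(270,180,440,330))):
    rect(d,hsv(d,(100,120,40),(125,255,255),b),.060,.006,n+" fence")
    rect(d,hsv(d,(22,120,60),(34,255,255),b),.079,.006,n+" toe")
    rect(d,hsv(d,(0,150,80),(6,255,255),b),.127,.006,n+" handle")
    rect(d,hsv(d,(0,150,80),(6,255,255),b),.096,.006,n+" strip")
    rect(d,hsv(d,(0,0,0),(180,255,60),b),.138,.006,n+" knob")
    rect(d,hsv(d,(5,90,40),(14,255,255),b),.065,.007,n+" blank")
    C=cloud(d); full=np.full((400,640),255,np.uint8)
    bb=(180,140,265,250) if n=="T" else (320,130,420,200)
    k=np.zeros((400,640),np.uint8);k[bb[1]:bb[3],bb[0]:bb[2]]=255
    g=k&hsv(d,(0,0,0),(180,60,255))
    rect(d,g,.026,.007,n+" trayrim"); rect(d,g,.005,.006,n+" trayfloor")
```

```text
cams [array([0.307, 0.019, 1.083]), array([ 0.857, -0.667,  1.262])]
T fence c [470.3   8.9] size [ 25.1 226.8] ang 2.53 z 60.3 n 659 px 330.0 204.0
T toe c [598.7  14.9] size [ 34. 227.] ang 2.7 z 79.2 n 904 px 328.0 159.0
T handle c [664.8  18.9] size [11.1 83.4] ang 3.17 z 126.8 n 116 px 327.0 131.0
T strip c [649.3 -52.2] size [ 11.1 113.8] ang 2.7 z 95.6 n 151 px 352.0 140.0
T strip c [641.5 111.2] size [11.3 82.8] ang 2.84 z 94.9 n 105 px 295.0 143.0
T strip c [644.8  37.4] size [54.   8.9] ang 89.85 z 95.3 n 70 px 321.0 141.0
T knob c [ 616.9 -277.2] size [19.3 16.9] ang 89.86 z 137.9 n 49 px 437.0 146.0
T blank c [519.7  99.3] size [82.1 23. ] ang 0.81 z 65.1 n 150 px 299.0 187.0
T blank c [536.9 -17. ] size [25.9 47.1] ang 89.94 z 65.9 n 96 px 339.0 181.0
T blank c [497.4 -18.1] size [25.2 18.7] ang 13.52 z 65.2 n 48 px 340.0 195.0
T trayrim c [666.6 432.8] size [64.6  9.6] ang 89.85 z 21.7 n 69 px 191.0 142.0
T trayrim c [566.  241.2] size [105.9  21. ] ang 7.06 z 19.5 n 84 px 252.0 173.0
T trayrim c [478.  246.9] size [57.   5.9] ang 1.97 z 18.5 n 42 px 250.0 204.0
T trayr
[... 257 characters left out ...]
7] size [ 34.1 226.7] ang 2.14 z 78.0 n 582 px 358.0 229.0
S handle c [675.2  18. ] size [11.5 86.3] ang 2.38 z 124.2 n 91 px 380.0 228.0
S strip c [654.   21.5] size [ 10.4 257.7] ang 2.5 z 95.0 n 226 px 372.0 231.0
S knob c [ 625.4 -282.4] size [19.8 17.8] ang 29.05 z 136.2 n 43 px 319.0 298.0
S blank c [536.1  96.9] size [92.  31.8] ang 2.47 z 63.7 n 191 px 351.0 203.0
S blank c [541.9 -21. ] size [93.  32.1] ang 4.02 z 63.8 n 217 px 337.0 230.0
S blank c [ 926.9 -106.2] size [204.1  64.5] ang 89.91 z 66.0 n 807 px 432.0 310.0
S trayrim c [524.8 239.4] size [ 8.2 77.5] ang 85.78 z 21.9 n 40 px 365.0 180.0
S trayfloor c [498.9 333.1] size [143.3 249.5] ang 86.69 z 4.3 n 1660 px 370.0 166.0
```

```bash
cat > rob.py <<'E'
from bench import *
import numpy as np
def q(phi): # tool down, closing line along world angle phi (deg)
    a=np.radians((phi+90)/2); return np.array([0,np.cos(a),np.sin(a),0])
YAW=2.6; c,s_=np.cos(np.radians(YAW)),np.sin(np.radians(YAW))
O=np.array([.542,.012])
def F(x,y,z): return np.array([O[0]+c*x-s_*y,O[1]+s_*x+c*y,z])
def inv(p): d=np.array(p)[:2]-O; return np.array([c*d[0]+s_*d[1],-s_*d[0]+c*d[1]])*1000
def rep(t=""):
    s=state(); print(t,"t%.1f"%s["time"],"p",np.round(s["ee_pos"],4),"F",np.round(s["ft_force"],1),"gap %.4f ff %.1f"%(s["finger_gap"],s["finger_force"])); return s
E
python3 - <<'E'
import cv2,numpy as np
from vis import *; from rob import *
t=np.load("top0.npz");s=np.load("scene0.npz")
for n,d,b in(("T",t,(380,170,425,215)),("S",s,(285,250,325,290))):
    C=cloud(d); m=hsv(d,(20,120,60),(36,255,255),b)>0
    k=m&(C[...,2]>.06); v,u=np.nonzero(k); P=C[k]
    print(n,len(u),u.mean(),v.mean(),np.round(P.mean(0),4),P[:,2].max(),inv(P.mean(0)))
    for z,lo,hi in((.138,.128,.15),):
        k=(C[...,2]>lo)&(C[...,2]<hi); box=np.zeros_like(k)
        if n=="T": box[130:170,415:450]=1
        else: box[275:315,300:335]=1
        k&=box; print(" knob",k.sum(),np.round(C[k].mean(0),4),inv(C[k].mean(0)))
        k=box&(C[...,2]>.08)&(C[...,2]<.128); print(" knob side",k.sum(),np.round(C[k].mean(0),4))
    print(proj(d,[F(-.079,-.195,.08),F(.066,-.296,.138),F(.02,-.25,.08)]))
    print(inv(onz(d,(404,202) if n=="T" else (292,264),.075)))
for P,o in[(F(-.079,-.235,.06),92.6),(F(.066,-.296,.1),92.6),(F(-.043,-.267,.1),92.6),(F(-.079,-.17,.06),2.6),(F(.2,0,.12),92.6)]:
    print(inverse_kinematics(P,q(o)),inverse_kinematics(P,q(o-180)))
E
```

```text
T 27 402.7037037037037 201.0 [ 0.4613 -0.1788  0.1523] 1.0825306135711812 [ -89.27471306 -186.92637614]
 knob 66 [ 0.62   -0.2741  0.1373] [  64.91185305 -289.35606511]
 knob side 206 [ 0.5984 -0.255   0.0915]
[[400.42654084 202.41080288]
 [437.7465917  144.40530203]
 [416.98709851 167.20565065]]
[ -77.51670281 -206.16742991]
S 28 292.35714285714283 262.9642857142857 [ 0.5173 -0.2498  0.2019] 1.2619343312265856 [ -36.50446212 -260.43637638]
 knob 58 [ 0.6225 -0.2811  0.1355] [  67.12283871 -296.4173707 ]
 knob side 173 [ 0.5978 -0.2595  0.091 ]
[[292.30154286 257.12640968]
 [318.54638498 296.83422501]
 [312.12577987 284.77706007]]
[ -69.74512895 -214.36662531]
[-5.10512738e-01 -7.63361705e-02  1.70197938e+00 -4.44089210e-16
  1.51594945e+00 -2.12668762e+00] [-5.10512738e-01 -7.63361705e-02  1.70197938e+00 -4.44089210e-16
  1.51594945e+00  1.01490503e+00]
[-4.74198280e-01  3.23271821e-01  1.19804031e+00 -4.44089210e-16
  1.62028052e+00 -2.09037317e+00] [-4.74198280e-01  3.23271821e-01  1.19804031e+00 -4.44089210e-16
  1.62028052e+00  1.05121949e+00]
[-5.24841577e-01  2.96474062e-02  1.52575662e+00 -4.44089210e-16
  1.58618863e+00 -2.14101646e+00] [-5.24841577e-01  2.96474062e-02  1.52575662e+00 -4.44089210e-16
  1.58618863e+00  1.00057619e+00]
[-3.98654181e-01 -1.52367313e-01  1.77216366e+00 -4.44089210e-16
  1.52179630e+00 -4.44032741e-01] None
[-1.74324099e-02  4.88959036e-01  9.53804190e-01 -4.44089210e-16
  1.69882943e+00 -1.63360730e+00] [-1.74324099e-02  4.88959036e-01  9.53804190e-01 -4.44089210e-16
  1.69882943e+00  1.50798536e+00]
```

```bash
sed -i 's/O=np.array.*/O=np.array([.542,.014])/' rob.py
python3 - <<'E'
from rob import *; import cv2
close()
Q=q(2.6)
move_to(F(-.078,-.245,.16),Q); rep("above")
move_l(F(-.078,-.242,.064),.12)
d={n:get_image(n) for n in("top","scene")}
for n in d: np.savez(n+"1.npz",**d[n])
for y in(-.225,-.215,-.21,-.206,-.202):
    move_l(F(-.078,y,.064),.05); rep(y)
move_l(F(-.078,-.235,.064),.1)
for n in("top","scene"):
    f=get_image(n); np.savez(n+"2.npz",**f); d[n+"2"]=f
z=lambda f,y0,x0:cv2.resize(f["frame"][y0:y0+90,x0:x0+100],None,fx=3.8,fy=3.2,interpolation=cv2.INTER_CUBIC)
cv2.imwrite("pics/p1.png",np.vstack([np.hstack([z(d["top"],140,360),z(d["scene"],210,260)]),np.hstack([z(d["top2"],140,360),z(d["scene2"],210,260)])]))
E
```

```text
above t3.1 p [ 0.475  -0.2352  0.1602] F [-0.3 -0.4 -0.3] gap 0.0005 ff 0.0
-0.225 t4.6 p [ 0.4744 -0.2139  0.0642] F [-0.5  0.3  0.9] gap 0.0005 ff 0.0
-0.215 t5.0 p [ 0.474  -0.2041  0.0639] F [-0.4  0.2 -0.4] gap 0.0002 ff 0.0
-0.21 t5.2 p [ 0.4737 -0.199   0.064 ] F [-0.5  0.6  0.3] gap 0.0006 ff 0.0
-0.206 t5.5 p [ 0.4735 -0.1951  0.064 ] F [-0.2 -1.   0.6] gap 0.0005 ff 0.0
-0.202 t5.7 p [ 0.4733 -0.1912  0.0641] F [ 1.1 -0.5  0.3] gap 0.0008 ff 0.2
```

View pics/p1.png

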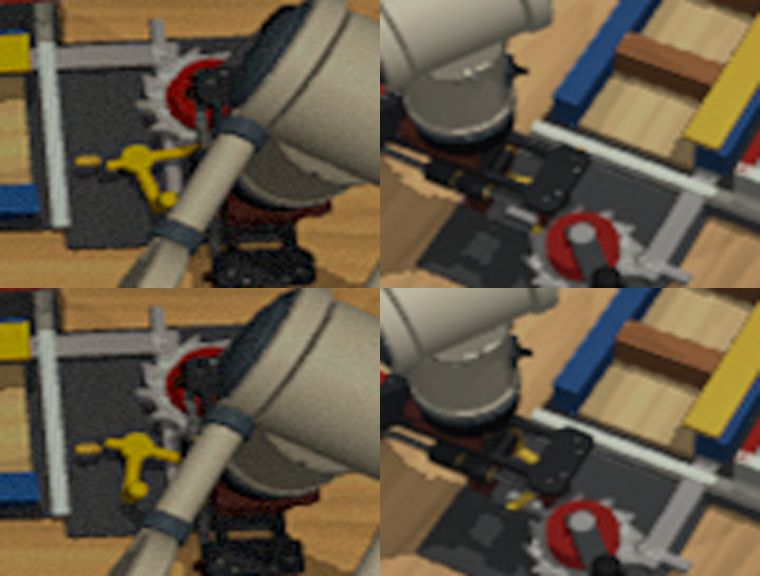

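Run:
```python
from rob import *
Q=q(92.6-180)
move_l(F(-.078,-.235,.17),.2)
gripper_open()
K=np.array([.6213,-.2776])
move_to([*K,.19],Q); move_l([*K,.101],.1); rep("down")
close(); s=rep("grip")
p=s["ee_pos"]
# closing line is along world y-ish: knob y is known from the grip
ang0=np.radians(-45+YAW)
r=.065; A=p[:2]-r*np.array([np.cos(ang0),np.sin(ang0)])
for k in range(1,13):
    a=ang0-np.radians(10*k-(1 if k==12 else 0))
    move_l([A[0]+r*np.cos(a),A[1]+r*np.sin(a),p[2]],.04)
    if k%2==0 or k>9: rep(10*k)
print(inv(A))
```

```text
down t10.8 p [ 0.6217 -0.2778  0.1021] F [-0.1 -0.5  0.5] gap 0.0877 ff 0.0
grip t11.8 p [ 0.6212 -0.2772  0.1009] F [-0.3  2.2  0.2] gap 0.0247 ff 30.0
20 t12.7 p [ 0.6026 -0.291   0.1009] F [-4.1  4.2  2.8] gap 0.0248 ff 30.0
40 t13.6 p [ 0.5812 -0.2973  0.1009] F [-1.6  6.1  1.4] gap 0.0245 ff 30.0
60 t14.4 p [ 0.5592 -0.296   0.1009] F [0.  6.7 0.9] gap 0.0247 ff 30.0
80 t15.3 p [ 0.5388 -0.2874  0.1009] F [2.9 6.1 0.7] gap 0.0245 ff 30.0
100 t16.2 p [ 0.521  -0.2728  0.101 ] F [-1.5  0.9  1.2] gap 0.0246 ff 30.0
110 t16.6 p [ 0.5148 -0.2632  0.101 ] F [-4.5 -1.   1.7] gap 0.0244 ff 30.0
120 t17.0 p [ 0.5109 -0.2541  0.101 ] F [-6.  -1.1  2.4] gap 0.0244 ff 30.0
[  19.95771656 -248.54712155]
```

Run:
```python
from rob import *; import cv2
A=F(.01996,-.24855,0)[:2]
for k in(121,123,125):
    a=np.radians(-45+YAW-k); move_l([A[0]+.065*np.cos(a),A[1]+.065*np.sin(a),.101],.03); s=rep(k)
    if np.linalg.norm(s["ft_force"][:2])>14: break
gripper_open(); p=rep("open")["ee_pos"]
move_l([p[0],p[1],.25],.2)
move_to([.3,-.42,.3],q(-87.4)); 
for n in("top","scene"):
    f=get_image(n); np.savez(n+"3.npz",**f)
    if n=="top": cv2.imwrite("pics/t3.png",cv2.resize(f["frame"][80:250,180:445],None,fx=3,fy=3,interpolation=cv2.INTER_CUBIC))
```

```text
121 t17.3 p [ 0.5103 -0.2523  0.101 ] F [-4.6 -2.2  0.8] gap 0.0248 ff 30.0
123 t17.5 p [ 0.5102 -0.2521  0.101 ] F [ -1.1 -10.2  -1. ] gap 0.0244 ff 30.0
125 t17.8 p [ 0.5101 -0.252   0.101 ] F [  1.  -17.3  -3.8] gap 0.0246 ff 30.0
open t18.8 p [ 0.5098 -0.2476  0.101 ] F [ 0.5  0.3 -0.2] gap 0.0878 ff 0.0
```

View pics/t3.png

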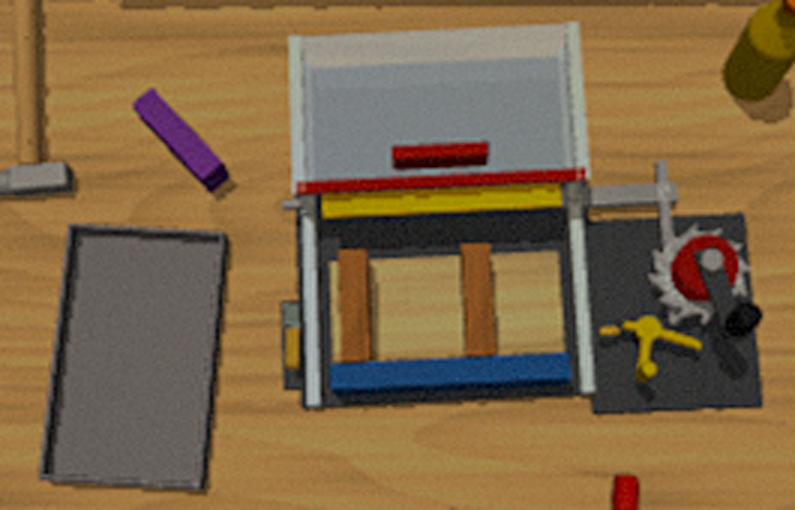

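```bash
cat >> vis.py <<'E'
def top_rects(d,m,z,tol,amin=100):
    C=cloud(d);k=((m>0)&(abs(C[...,2]-z)<tol)).astype(np.uint8)
    k=cv2.morphologyEx(k,cv2.MORPH_CLOSE,np.ones((3,3)));n,l,st,_=cv2.connectedComponentsWithStats(k);out=[]
    for i in range(1,n):
        if st[i,4]<amin: continue
        v,u=np.nonzero(l==i);P=np.array([onz(d,(a,b),z)[:2] for a,b in zip(u,v)])
        c,w,a=cv2.minAreaRect((P*1000).astype(np.float32))
        if w[0]<w[1]: w=w[::-1];a-=90
        out.append((np.array(c)/1000,np.array(w),(a+90)%180-90,np.median(C[l==i][:,2])))
    return out
def tray(ds):
    r=[]
    for d in ds:
        g=hsv(d,(0,0,40),(180,70,200)); C=cloud(d)
        g[~((C[...,0]>.3)&(C[...,0]<.72)&(C[...,1]>.18)&(C[...,1]<.5))]=0
        for c,w,a,z in top_rects(d,g,.005,.006,800): r.append([c[0],c[1],a]);print("tray",np.round(c,4),np.round(w),round(a,1),round(z,4))
    return np.mean(r,0)
E
python3 - <<'E'
from vis import *; from rob import *
ds=[np.load(n+"3.npz") for n in("top","scene")]
for d in ds:
    C=cloud(d);m=hsv(d,(4,80,30),(16,255,255)); m[~((C[...,0]>.45)&(C[...,0]<.63)&(C[...,1]>-.12)&(C[...,1]<.14))]=0
    for c_,w,a,z in top_rects(d,m,.065,.009): print("blank",np.round(c_,4),np.round(w,1),round(a,1),round(z,4),inv(c_))
print(tray(ds))
E
```

```text
blank [ 0.5419 -0.0146] [110.4  27.6] 3.2 0.0658 [ -1.42257319 -28.55848901]
blank [0.5363 0.1036] [110.7  27.3] 4.2 0.0655 [-1.66962447 89.75187268]
blank [0.5397 0.0984] [109.3  33.7] 2.4 0.0637 [ 1.50035132 84.46333907]
blank [ 0.5454 -0.0198] [109.7  32.7] 2.7 0.0641 [  1.86684797 -33.95065408]
tray [0.4956 0.3306] [256. 147.] -3.3 0.0055
tray [0.4979 0.3275] [259. 165.] -3.2 0.0048
[ 0.49675754  0.3290177  -3.2707901 ]
```

```bash
cat > pick.py <<'E'
from vis import *; from rob import *
def pick(fy,gx=.015,z=.039):
    Q=q(92.6-180)
    move_to(F(gx,fy,.16),Q); move_l(F(gx,fy,z),.12); rep("at"); close(); rep("grip")
    move_l(F(gx,fy,.2),.15); s=rep("lift"); return s["finger_gap"]
def place(tx,ty,tr,gx=.015,z=.026):
    a=np.radians(tr[2]);x=tx+gx
    p=[tr[0]+np.cos(a)*x-np.sin(a)*ty,tr[1]+np.sin(a)*x+np.cos(a)*ty]
    Q=q(90+tr[2]-180)
    move_to([*p,.16],Q); rep("over"); move_l([*p,z],.1); rep("down"); gripper_open(); move_l([*p,.2],.2); rep("out")
def look(tag):
    ds=[]
    for n in("top","scene"):
        f=get_image(n); np.savez(f"{n}{tag}.npz",**f); ds.append(f)
    return ds
E
python3 - <<'E'
from pick import *
g=pick(.087)
tr=tray(look("4")); print(tr)
if g>.02 and abs(tr[0]-.497)<.06: place(-.062,0,tr)
E
```

```text
at t24.2 p [0.5537 0.1017 0.0401] F [ 0.3 -0.7  0.4] gap 0.0878 ff 0.0
grip t25.1 p [0.5531 0.1016 0.039 ] F [ 0.1  0.6 -0.7] gap 0.0279 ff 29.3
lift t26.4 p [0.5525 0.1015 0.1985] F [-0.3 -0.9 -1.1] gap 0.0282 ff 29.9
tray [0.4956 0.3305] [257. 146.] -3.1 0.0055
tray [0.5606 0.3334] [147. 134.] 86.9 0.0046
[ 0.52806932  0.3319548  41.89918137]
over t27.3 p [0.4936 0.2998 0.1602] F [-0.1  0.4 -1.6] gap 0.0276 ff 29.9
down t28.8 p [0.4948 0.3024 0.0294] F [-1.5  2.8 12.1] gap 0.0278 ff 30.0
out t30.8 p [0.4926 0.3003 0.1983] F [-1.3 -0.1 -0.5] gap 0.0879 ff 0.0
```

The scene view was occluded, so the averaged angle was wrong and I placed the blank askew. Looking at it now and mending.

Run:
```python
from pick import *
move_to(F(.015,-.15,.25),q(-87.4))
d=look("5")
a=cv2.resize(d[0]["frame"][120:260,170:310],None,fx=2.7,fy=2.7); b=cv2.resize(d[1]["frame"][120:220,310:450],None,fx=2.7,fy=2.7)
b=cv2.copyMakeBorder(b,0,len(a)-len(b),0,0,0); cv2.imwrite("pics/p5.png",np.hstack([a,b]))
print(tray(d[:1]))
for x in d:
    C=cloud(x);m=hsv(x,(4,80,30),(16,255,255)); m[~((C[...,0]>.35)&(C[...,0]<.65)&(C[...,1]>.22)&(C[...,1]<.45))]=0
    for c_,w,an,z in top_rects(x,m,.050,.012,60): print("blank",np.round(c_,4),np.round(w,1),round(an,1),round(z,4))
```

```text
tray [0.4956 0.3268] [256. 153.] -3.1 0.0055
[ 0.49555096  0.32680496 -3.11332703]
blank [0.4788 0.2934] [116.6  33.6] 44.1 0.0564
blank [0.4805 0.2908] [116.7  47.6] 40.9 0.0545
```

View pics/p5.png

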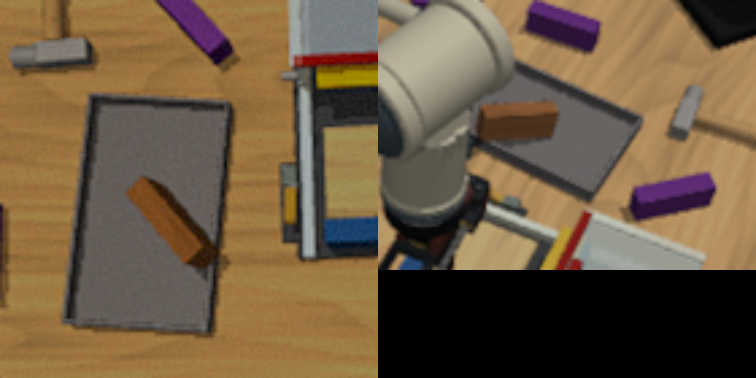

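Run:
```python
from pick import *
Q=q(41.9+90-180); p=[.4936,.2998]
move_to([*p,.17],Q); move_l([*p,.031],.1); rep("at"); close(); rep("grip"); move_l([*p,.16],.15); g=rep("lift")["finger_gap"]
if g>.02: place(-.062,0,(.4965,.329,-3.2),z=.027)
move_to(F(.015,-.15,.25),q(-87.4))
d=look("6"); print(tray(d[:1]))
for x in d:
    C=cloud(x);m=hsv(x,(4,80,30),(16,255,255)); m[~((C[...,0]>.33)&(C[...,0]<.65)&(C[...,1]>.22)&(C[...,1]<.45))]=0
    for c_,w,an,z in top_rects(x,m,.050,.012,60): print("blank",np.round(c_,4),np.round(w,1),round(an,1),round(z,4))
```

```text
at t35.8 p [0.4941 0.3001 0.0319] F [-0.3 -0.   0.3] gap 0.0880 ff 0.0
grip t36.7 p [0.4936 0.2999 0.031 ] F [-1.3 -0.3 -0. ] gap 0.0276 ff 30.0
lift t37.7 p [0.4931 0.2995 0.1586] F [-0.5 -0.2 -1.3] gap 0.0279 ff 30.0
over t38.6 p [0.4494 0.3314 0.1591] F [-0.4  0.3 -1.4] gap 0.0277 ff 30.0
down t40.0 p [0.4498 0.3323 0.0296] F [-7.1 -2.3  9.3] gap 0.0276 ff 30.0
out t42.1 p [0.4491 0.3313 0.1983] F [ 0.2 -0.6  0.1] gap 0.0877 ff 0.0
tray [0.4956 0.3304] [256. 147.] -3.3 0.0055
[ 0.49559686  0.3303833  -3.34136963]
blank [0.4336 0.3312] [108.1  31.1] -2.1 0.0502
blank [0.4657 0.3211] [54.1 38.8] -5.6 0.0481
```

Run:
```python
from pick import *
g=pick(-.031)
tr=tray(look("7")[:1]); tr[:2]+=(.001,-.001); print(tr)
if g>.02 and abs(tr[2])<15 and abs(tr[0]-.497)<.08: place(.062,0,tr,z=.027)
move_to(F(.015,-.15,.25),q(-87.4))
d=look("8"); print(tray(d[:1]))
for x in d:
    C=cloud(x);m=hsv(x,(4,80,30),(16,255,255)); m[~((C[...,0]>.33)&(C[...,0]<.65)&(C[...,1]>.22)&(C[...,1]<.45))]=0
    for c_,w,an,z in top_rects(x,m,.050,.012,60): print("blank",np.round(c_,4),np.round(w,1),round(an,1),round(z,4))
cv2.imwrite("pics/p8.png",cv2.resize(d[0]["frame"][80:250,170:445],None,fx=2.8,fy=2.8))
for x in d:
    m=hsv(x,(0,150,80),(6,255,255))
    C=cloud(x); m[~((C[...,0]>.6)&(abs(C[...,1])<.1))]=0
    print("handle",[ (inv(c_),z) for c_,w,an,z in top_rects(x,m,.127,.008,50)])
```

```text
at t45.8 p [ 0.5591 -0.0164  0.0401] F [ 0.9 -0.3 -0.2] gap 0.0875 ff 0.0
grip t46.7 p [ 0.5584 -0.0162  0.039 ] F [-0.1  1.2 -0.2] gap 0.0281 ff 29.6
lift t47.9 p [ 0.5579 -0.0163  0.1986] F [ 0.1 -0.7 -1.2] gap 0.0277 ff 29.9
tray [0.4959 0.3304] [256. 147.] -3.3 0.0055
[ 0.49694507  0.32936298 -3.34136963]
over t49.3 p [0.5743 0.3237 0.1603] F [-0.1  0.5 -1. ] gap 0.0278 ff 29.9
down t50.8 p [0.5744 0.3251 0.0281] F [ 0.1 -0.6 -0.2] gap 0.0279 ff 29.9
out t52.9 p [0.5734 0.3247 0.1982] F [-0.2  0.1 -1. ] gap 0.0877 ff 0.0
tray [0.4781 0.3132] [256. 153.] -3.6 0.0055
[ 0.47811121  0.31316736 -3.59692383]
blank [0.5411 0.3107] [109.6  30.9] -3.9 0.0503
blank [0.4162 0.317 ] [108.2  31.2] -3.2 0.05
blank [0.4513 0.3085] [49.  36.4] -5.0 0.0475
blank [0.5441 0.3033] [111.7  37.7] -5.5 0.0478
handle [(array([126.02449547,   0.72088515]), np.float64(0.12714503872691035))]
handle [(array([129.03447799,  -0.96798384]), np.float64(0.12671090197259655))]
```

View pics/p8.png

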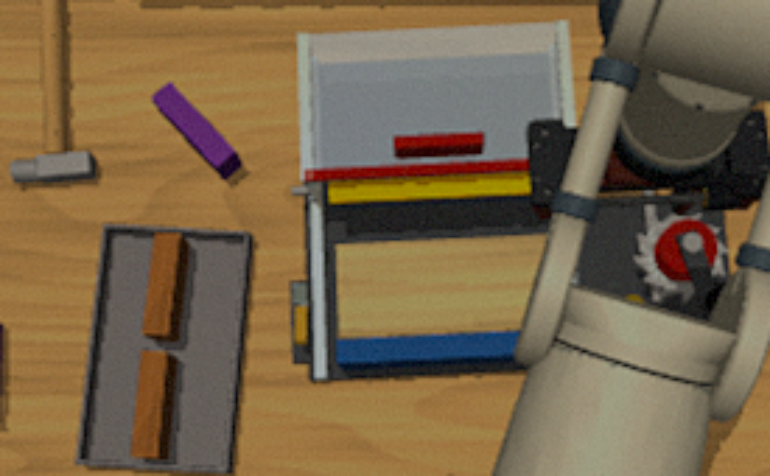

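Run:
```python
from pick import *
close(); Q=q(2.6)
move_to(F(-.078,-.155,.2),Q); move_l(F(-.078,-.152,.064),.1); rep("down")
for y in(-.167,-.175,-.181,-.185,-.188):
    move_l(F(-.078,y,.064),.05); rep(y)
move_l(F(-.078,-.155,.064),.1); move_l(F(-.078,-.155,.25),.2)
Q=q(-87.4)
move_to(F(.17,0,.25),Q); d=look("9")
cv2.imwrite("pics/p9.png",np.hstack([cv2.resize(d[0]["frame"][140:220,370:450],None,fx=4.5,fy=4.5),cv2.resize(d[1]["frame"][240:320,270:350],None,fx=4.5,fy=4.5)]))
```

```text
down t59.0 p [ 0.4714 -0.1416  0.0648] F [0.  0.4 0.1] gap 0.0003 ff 0.0
-0.167 t59.4 p [ 0.4718 -0.1564  0.0642] F [-0.6  3.6  2.4] gap 0.0006 ff 1.4
-0.175 t59.7 p [ 0.4721 -0.1648  0.0639] F [-0.2  0.7 -0.9] gap 0.0005 ff 0.0
-0.181 t60.0 p [ 0.4723 -0.1707  0.064 ] F [-0.4  0.1  1.2] gap 0.0008 ff 0.0
-0.185 t60.2 p [ 0.4725 -0.1746  0.064 ] F [ 1.  -0.1  0.3] gap 0.0004 ff 0.0
-0.188 t60.5 p [ 0.4726 -0.1775  0.064 ] F [ 0.3 -0.1 -0.7] gap 0.0003 ff 0.0
```

View pics/p9.png

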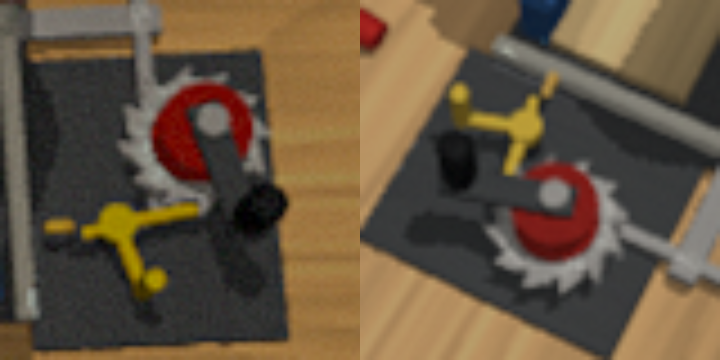

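The pawl is back on the wheel: its tab is at (404,202), where it started. Next I'll shut the hood.

Run:
```python
from pick import *
move_l(F(.17,0,.108),.1); rep("down")
for x in(.15,.14,.10,.05,.02,0,-.01,-.02,-.028,-.033,-.036,-.039,-.042,-.045):
    move_l(F(x,0,.108),.06); s=rep(x)
    if s["ft_force"][0]>20: break
p=s["ee_pos"]; move_l(p+[.03,0,0],.1); move_l(p+[.03,0,.15],.2)
move_to([.35,-.35,.35],q(-87.4))
d=look("10")
cv2.imwrite("pics/p10.png",np.hstack([cv2.resize(d[0]["frame"][80:250,180:445],None,fx=1.9,fy=1.9),cv2.resize(d[1]["frame"][160:330,275:430],None,fx=1.9,fy=1.9)]))
for x in d:
    m=hsv(x,(0,150,80),(6,255,255));C=cloud(x); m[~((C[...,0]>.42)&(abs(C[...,1])<.1))]=0
    print("handle",[ (inv(c_),z) for c_,w,an,z in top_rects(x,m,.127,.008,50)])
```

```text
down t65.4 p [0.7123 0.0217 0.1091] F [-0.1 -0.7 -0.5] gap 0.0001 ff 0.0
0.15 t65.9 p [0.692  0.0208 0.1085] F [-0.7  0.6  0.3] gap 0.0004 ff 0.0
0.14 t66.2 p [0.6818 0.0204 0.1081] F [ 0.5 -0.1  0.2] gap 0.0004 ff 0.0
0.1 t67.0 p [0.6418 0.0186 0.1081] F [ 0.4 -1.2 -0.7] gap 0.0004 ff 0.0
0.05 t68.0 p [0.5919 0.0163 0.1081] F [-0.   0.6  0.6] gap 0.0003 ff 0.0
0.02 t68.6 p [0.5617 0.0149 0.1081] F [-0.2 -0.4  0.5] gap 0.0007 ff 0.0
0 t69.1 p [0.5414 0.014  0.108 ] F [0.3 0.5 0.1] gap 0.0004 ff 0.1
-0.01 t69.4 p [0.5317 0.0135 0.108 ] F [ 0.6  0.6 -0.6] gap 0.0004 ff 0.1
-0.02 t69.8 p [0.5217 0.0131 0.108 ] F [ 0.1 -0.1 -0.7] gap 0.0002 ff 0.0
-0.028 t70.0 p [0.5136 0.0128 0.108 ] F [-0.6 -0.6 -0.2] gap 0.0007 ff 0.0
-0.033 t70.3 p [0.5134 0.0127 0.1082] F [ 21.5   2.  -10.1] gap 0.0003 ff 10.9
handle [(array([-46.65774262,   0.40025851]), np.float64(0.12744020833640113))]
handle [(array([-44.13010725,  -2.60064572]), np.float64(0.12602902413534076))]
```

View pics/p10.png

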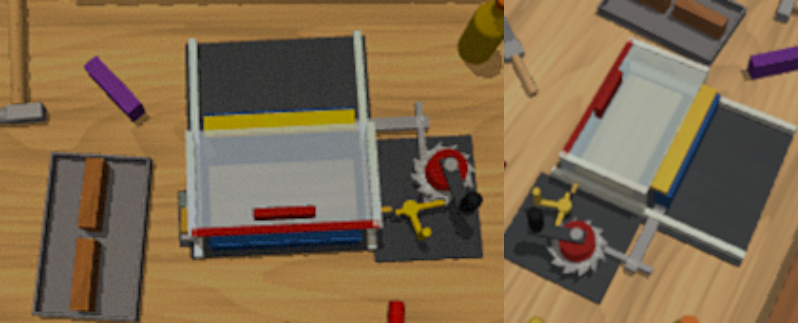

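Run:
```python
from pick import *
Q=q(-87.4)
move_to(F(0,0,.25),Q); move_l(F(0,0,.108),.1)
for x in(-.02,-.028,-.032,-.035,-.038):
    move_l(F(x,0,.108),.04); s=rep(x)
    if s["ft_force"][0]>30: break
move_l(F(-.01,0,.108),.1); move_l(F(-.01,0,.16),.2); move_l(F(-.085,0,.16),.2); move_l(F(-.085,0,.108),.1)
for x in(-.07,-.065,-.063,-.061,-.059,-.057):
    move_l(F(x,0,.108),.04); s=rep(x)
    if s["ft_force"][0]<-11: break
move_l(F(-.085,0,.108),.1); move_l(F(-.085,0,.25),.2)
move_to([.35,-.35,.35],q(-87.4))
d=look("11")
for x in d:
    m=hsv(x,(0,150,80),(6,255,255));C=cloud(x); m[~((C[...,0]>.42)&(abs(C[...,1])<.1))]=0
    print("handle",[ (inv(c_),z) for c_,w,an,z in top_rects(x,m,.127,.008,50)])
print(tray(d[:1]))
```

```text
-0.02 t77.1 p [0.522  0.0131 0.1081] F [ 0.2  0.9 -0.1] gap 0.0007 ff 0.0
-0.028 t77.5 p [0.5138 0.0127 0.108 ] F [-0.   0.4  0.7] gap 0.0005 ff 0.0
-0.032 t77.7 p [0.5135 0.0127 0.1082] F [16.5  0.9 -7.5] gap 0.0006 ff 8.2
-0.035 t78.0 p [0.5134 0.0127 0.1083] F [ 30.1   1.5 -14.3] gap 0.0005 ff 15.0
-0.07 t80.5 p [0.4722 0.0108 0.108 ] F [-0.2 -0.  -0.7] gap 0.0005 ff 0.0
-0.065 t80.8 p [0.4772 0.0111 0.1079] F [-0.2  0.7 -0.7] gap 0.0004 ff 0.0
-0.063 t81.0 p [0.4789 0.0111 0.108 ] F [-2.3  0.4 -0. ] gap 0.0004 ff 0.9
-0.061 t81.2 p [0.4792 0.0111 0.108 ] F [-10.   -0.    4.5] gap 0.0003 ff 5.3
-0.059 t81.5 p [0.4795 0.0111 0.108 ] F [-18.7  -1.5   8.7] gap 0.0007 ff 9.5
handle [(array([-44.69583316,   0.29912477]), np.float64(0.12730957474283439))]
handle [(array([-42.13606407,  -1.90735632]), np.float64(0.12574606015929823))]
tray [0.479  0.3134] [259. 155.] -3.4 0.0056
[ 0.47897021  0.31335428 -3.37888336]
```

The hood is latched: an 18.7 N pull only took up about 2 mm of play. I'll push it home once more, check the drum end and hand in.

Run:
```python
from pick import *
Q=q(-87.4)
move_to(F(0,0,.25),Q); move_l(F(0,0,.108),.1)
for x in(-.02,-.028,-.032,-.034):
    move_l(F(x,0,.108),.04); s=rep(x)
    if s["ft_force"][0]>15: break
move_l(F(-.01,0,.108),.1); move_l(F(-.01,0,.25),.2)
move_to([.35,-.35,.35],Q)
d=look("12")
for n,x,b in(("T",d[0],(415,135,450,190)),("S",d[1],(285,250,325,300))):
    C=cloud(x);k=np.zeros((400,640),bool);k[b[1]:b[3],b[0]:b[2]]=1;k&=(C[...,2]>.128)&(C[...,2]<.15)
    f=inv(C[k].mean(0));print(n,"knob",f,"drum deg",(-45-np.degrees(np.arctan2(f[1]+248.5,f[0]-20)))%360)
    m=hsv(x,(4,80,30),(16,255,255)); m[~((C[...,0]>.3)&(C[...,0]<.65)&(C[...,1]>.22)&(C[...,1]<.45))]=0
    for c_,w,an,z in top_rects(x,m,.050,.012,60): print("blank",np.round(c_,4),round(z,4))
    m=hsv(x,(0,150,80),(6,255,255)); m[~((C[...,0]>.42)&(abs(C[...,1])<.1))]=0
    print("handle",[inv(c_) for c_,w,an,z in top_rects(x,m,.127,.008,50)])
rep(); print(job_done())
```

```text
-0.02 t88.1 p [0.522  0.0131 0.1082] F [-0.4 -0.9  0.3] gap 0.0002 ff 0.0
-0.028 t88.4 p [0.5138 0.0127 0.1081] F [ 0.3 -0.4 -0. ] gap 0.0002 ff 0.0
-0.032 t88.7 p [0.5134 0.0127 0.1081] F [16.9  0.2 -8.7] gap 0.0004 ff 8.2
T knob [ -43.3668984  -262.77984404] drum deg 122.30043305167581
blank [0.5411 0.3106] 0.0498
blank [0.4163 0.3172] 0.0503
handle [array([-46.65794793,   0.39170074])]
S knob [ -40.80364995 -269.21871364] drum deg 116.18356637188768
blank [0.4178 0.3102] 0.0484
blank [0.5437 0.3032] 0.0485
handle [array([-43.92441031,  -2.62261839])]
 t91.6 p [ 0.3507 -0.3493  0.3496] F [-0.1  1.  -0.4] gap 0.0006 ff 0.0
the job is handed in; nothing more can be done
None
```

I handed the job in at 91.6 s, and by my measurements every condition was met: both blanks (only two were present) lie in the tray, the drum is at its stop, the pawl is back on its wheel, and the hood is shut and latched; the hand-in returned no verdict.

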